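Loosen the drying beads and set the bleed cap

ROBOT

A 6-joint arm with a two-finger parallel gripper is mounted at the origin on the work surface. World frame = base frame: x ahead of the robot, y to its left, z up, the work surface at z = 0. Lengths are in mm, angles in rad, forces in N, time in s.
With the tool pointing down it reaches from about 350 to 875 mm from the base axis. Payload 15.5 kg.
Tool frame: the origin (TCP) lies on the centre line of the jaws, within the pads' length; the fingertips stand 25 mm ahead of it and the grasp point (between the pads) lies 6 mm ahead of it; z points along the fingers, y is the line along which they close (so a half turn about z gives the same grasp; the last joint's range is limited). The gripper opens to 85 mm and grips with 20 to 120 N. Pads are 22 mm wide; open, the fingers measure 114 mm over their backs; the gripper's body (76 mm by 85 mm) begins 54 mm behind the grasp point. The pads swing forward as they close: fully open they stand 13 mm farther back than shut.
Start: joints at [1.113, 0.494, 1.345, -0, 1.302, -0.096], TCP at [221.804, 584.32, 256.277] pointing down, gripper open.
Joint ranges: [-2.91, 2.91], [-0.82, 2.16], [0.22, 2.67], [-1.22, 4.37], [0.12, 2.79], [-3.08, 3.08]. Speed limits (rad/s): [1.89, 1.89, 2.57, 3.01, 3.01, 3.01].

INTERFACE

Orientations are given as a unit quaternion [x, y, z, w].
In Python, from plant import read_state, grab_frame, sign_off gives the robot as it stands.
- The arm moves only by the tool servo_tool, never from a script. Its argument "motion" is a list that holds one entry, the list of rows, each a list of 7 numbers: the turn, a rotation vector about the tool's x, y, z each as a share of 0.12 rad, from -1 to 1, then the shift along the tool's x, y, z each as a share of 4 cm, from -1 to 1, then the closure, from -1 (fully open) to 1 (shut). In form: [[[wx, wy, wz, x, y, z, fingers], ...]]. A call has 1 to 12 rows; each row shifts and turns the commanded pose from where the row before left it, along the tool's axes as they then stand; what a row does not reach is not made up. A row lasts 1/8 s, in which the tool goes at most 62.5 mm and 10.7 degrees, less where a joint would pass 70% of its speed; a pose out of reach is approached as far as the arm can. A call with a number of a shift or a turn outside -1 to 1 is refused whole. A call with a gripper value outside its range is refused whole. The fingers move at their own pace and stop on an object; the grip force is fixed at half the most. Time passes only in rows, so rows that do not move let the fingers close. It gives the time, the measured TCP pose, the force, the opening and the grip force at its end, in the units of the state.
- read_state(): the state, without advancing time (a new reading comes with each control period).
- grab_frame(name): name is "scene" or "top" or "wrist"; returns a dict with "color" (480x640x3 uint8, red, green, blue), "z_map" (480x640 float32, mm along the optical axis (not along the pixel's ray), 0 where there is no reading), "fx", "fy", "cx", "cy" (pixels), "T" (4x4, takes a point from camera to world coordinates). Camera axes: x right, y up, looking along -z (the intrinsics and any distortion apply to the point x, -y, -z); pixel columns grow to the right and rows downward; lengths in mm; the calibration is good to about 2 mm. A picture is of the moment at which its call begins.
- sign_off(): hands the job in; it is judged then, once.
The state is a dict: "t": time; "joint_positions": joint angles; "dq": joint speeds; "joint_torque": joint torques, N m; "tool_pos": TCP position; "orientation": TCP orientation; "ft_force": force on the tool from outside, world axes, zero at the start; "moment": the same for the moment, N m; "finger_gap": finger opening in mm; "grip_force": force on a finger pad.
Only numpy, scipy, OpenCV 4.12 (cv2) and the standard library are available. Lean on these libraries where they do the work, as an engineer would, in place of code of your own. Each camera call takes 0.05 s, during which the arm holds its last target. There are 200 camera calls.

TASK

Take the stirring rod from its stand, stir the beads in the drying unit's pot round with it until they have all been shifted well away from where they lay, and put the rod back upright in its stand with no bead leaving the pot. Then screw the unit's knurled cap down until it bottoms out, back it off a quarter turn, and finish while still holding the cap there in the gripper. Do not push the other things on the bench about.

Things in the scene. Friction and masses are not known exactly. Their poses are not given: they have to be found in the camera images.
- unit: Bench air-drying unit, bolted down: grey base plate 120 (x) x 290 (y) x 12 mm thick with an open aluminium pot at its +y end and a knurled steel screw cap at its -y end. Origin: centre of the plate's underside; z up.
- pot_floor (a point): Centre of the pot's flat inner floor, 18 mm above the table, at (0, 75, 18) mm in the unit's frame. The pot is a round cup, outside diameter 110 mm, inside diameter 100 mm, its rim 54 mm above this point.
- cap: Knurled round steel screw cap on an upright stud at the unit's -y end: diameter 44 mm, 26 mm tall, a raised straight rib on top from centre to rim (along its +x). Origin: centre of its underside, at (0, -80, 38) mm in the unit's frame when bottomed out; under it a boss, diameter 32 mm, up to 36 mm above the table. It cannot come off. A 25 N grip across its side turns it.
- cap_screw (a joint): Turn of the screw cap in rad: 0 when bottomed out (a hard stop), growing as it is unscrewed, anticlockwise seen from above; clockwise screws it down. One turn raises the cap 6 mm. It starts 2.0 to 3.2 rad open, stops at 5.2 rad, needs about 0.06 N m and stays where it is left.
- rod: Plain wooden stirring rod, upright in its stand: diameter 12 mm, 150 mm long in all, the top 24 mm thickened to a round grip of diameter 20 mm. Origin: centre of its foot (the lower end); z along the rod to the grip. About 50 g; a 40 N grip keeps it straight while stirring.
- stand: Rod stand, fixed: black disc of diameter 72 mm and 8 mm thick with an upright steel tube, outside diameter 32 mm, bore 20 mm, its mouth 70 mm above the table, its inner floor (where the rod's foot rests) 12 mm above the table. It stands to the left or to the right of the unit. Origin: centre of its underside.
- tin: Low closed round tin, diameter 64 mm, 22 mm tall, loose; a bystander. Origin: centre of its underside.
- spare_cap: Smaller knurled cap lying loose on the table, diameter 30 mm, 18 mm tall, a bystander. Origin: centre of its underside.
- screwdriver: Screwdriver lying on the table near the robot, a bystander. Origin: about its middle, on the table.
- adaptor: Black plug adaptor, 45 x 75 x 32 mm, a bystander. Origin: centre of its underside.
- tub: Clear square tub with a grey lid, 104 x 104 x 70 mm, a bystander. Origin: centre of its underside.
- flask: Glass bottle, diameter 70 mm, 190 mm tall, a bystander. Origin: centre of its underside.
- bead0: One of five loose chunky terracotta drying beads (barrel, diameter 18 mm, 14 mm tall) standing in a ring of radius about 27 mm on the pot's floor, with the middle of the ring free. Origin: centre of its underside as it stands at the start.
- bead1: One of five loose chunky terracotta drying beads (barrel, diameter 18 mm, 14 mm tall) standing in a ring of radius about 27 mm on the pot's floor, with the middle of the ring free. Origin: centre of its underside as it stands at the start.
- bead2: One of five loose chunky terracotta drying beads (barrel, diameter 18 mm, 14 mm tall) standing in a ring of radius about 27 mm on the pot's floor, with the middle of the ring free. Origin: centre of its underside as it stands at the start.
- bead3: One of five loose chunky terracotta drying beads (barrel, diameter 18 mm, 14 mm tall) standing in a ring of radius about 27 mm on the pot's floor, with the middle of the ring free. Origin: centre of its underside as it stands at the start.
- bead4: One of five loose chunky terracotta drying beads (barrel, diameter 18 mm, 14 mm tall) standing in a ring of radius about 27 mm on the pot's floor, with the middle of the ring free. Origin: centre of its underside as it stands at the start.

How it is judged:
By the outcome, as a careful person would: the job done as asked, in the order asked, and still so for the second after the job is handed in, while the arm keeps its last pose, push and grip.
It also fails if it takes over 72 s, if anything falls off the work surface, if the arm or the gripper's body presses on something with over 40 N, if the wrist force passes 120 N, or if a joint passes its speed limit or range.

## Working session

There is one attempt and no reset: what is moved stays moved. The work goes in short steps, Python scripts to look and compute and a tool call to move; the robot and the scene stay as the last step left them, time stands still between calls to the robot, and variables do not carry over. Pictures are saved under pics/ and viewed, at most 10 in all, crops included, and the job is handed in when it is done.

Besides the shell and the picture viewer there is one more tool, called after "Call:" as name([rows], argument=value, ...), one row to a line, values as JSON. servo_tool: Moves the arm, as the interface text tells. Its arguments: {"type":"object","properties":{"motion":{"type":"array"}},"required":["motion"]}

```bash
ls; mkdir -p pics
python3 - <<'E'
from plant import *
import cv2,numpy as np
s=read_state();print({k:np.round(v,3).tolist() for k,v in s.items()})
for n in ["scene","top","wrist"]:
    f=grab_frame(n);cv2.imwrite(f"pics/{n}0.png",f["color"][:,:,::-1]);np.savez(f"pics/{n}0.npz",**f)
    print(n,f["fx"],f["fy"],f["cx"],f["cy"],np.round(f["T"],3).tolist(),[k for k in f])
E
```

```text
pics
{'t': 0.0, 'joint_positions': [1.112, 0.494, 1.346, 0.0, 1.303, -0.095], 'dq': [0.0, 0.0, -0.002, -0.0, 0.001, -0.0], 'joint_torque': [0.006, -88.216, -38.388, 0.0, 0.01, -0.0], 'tool_pos': [221.659, 584.011, 255.7], 'orientation': [0.18, 0.984, -0.001, -0.0], 'ft_force': [0.52, -0.08, 0.648], 'moment': [0.011, -0.02, 0.022], 'grip_force': 0.0, 'finger_gap': 85.734}
scene 610.8153976943379 610.8153976943379 305.64335378046036 237.63716800039435 [[0.851, -0.31, 0.425, 1071.251], [0.525, 0.471, -0.709, -984.772], [0.019, 0.826, 0.563, 778.357], [0.0, 0.0, 0.0, 1.0]] ['color', 'z_map', 'fx', 'fy', 'cx', 'cy', 'T']
top 620.2013566865111 620.2013566865111 309.5725469408746 240.70353004564004 [[0.004, 0.983, -0.186, 278.778], [-1.0, 0.002, -0.008, -82.802], [-0.007, 0.186, 0.983, 1448.693], [0.0, 0.0, 0.0, 1.0]] ['color', 'z_map', 'fx', 'fy', 'cx', 'cy', 'T']
wrist 334.92985971731207 334.92985971731207 320.9728553227861 243.25486825091585 [[0.354, -0.886, -0.299, 144.718], [0.935, 0.335, 0.115, 612.903], [-0.001, -0.321, 0.947, 373.091], [0.0, 0.0, 0.0, 1.0]] ['color', 'z_map', 'fx', 'fy', 'cx', 'cy', 'T']
```

View pics/scene0.png

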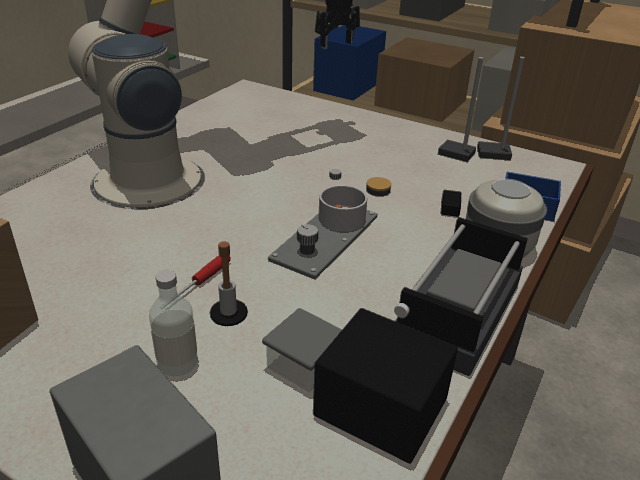

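View pics/top0.png

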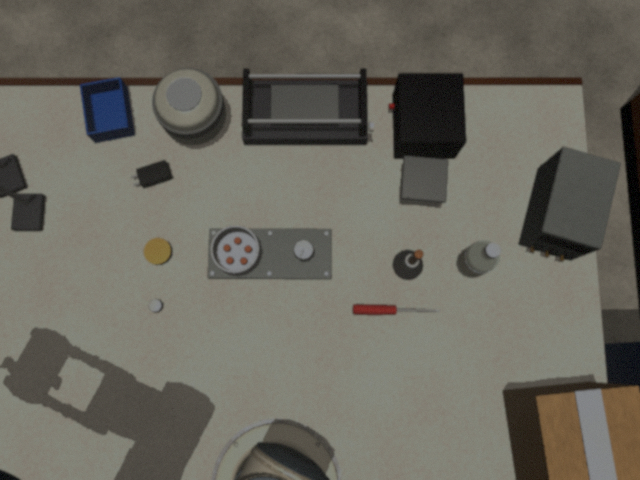

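The scene view shows the rod in its stand (grip at ~(224,245), disc ~(229,312)), the cap at (307,238) and the pot at (343,208). In the top view the pot is at (236,250), cap (304,250), stand disc (408,263), rod grip (417,254), flask (482,257), screwdriver (395,310).

```bash
cat > h.py <<'E'
import numpy as np,cv2
def load(n):return dict(np.load(f"pics/{n}.npz"))
def ray(f,u,v):
    d=np.stack([(np.asarray(u,float)-f["cx"])/f["fx"],-(np.asarray(v,float)-f["cy"])/f["fy"],-np.ones(np.shape(u))],-1)
    return f["T"][:3,3],d@f["T"][:3,:3].T
def plane(f,u,v,z):
    o,d=ray(f,u,v);return o+d*((z-o[2])/d[...,2])[...,None]
def cloud(f):
    v,u=np.mgrid[:480,:640];o,d=ray(f,u,v);P=o+d*f["z_map"][...,None];P[f["z_map"]==0]=np.nan;return P
def tri(fs,uvs):
    A=np.zeros((3,3));b=np.zeros(3)
    for f,(u,v) in zip(fs,uvs):
        o,d=ray(f,u,v);d=d/np.linalg.norm(d);M=np.eye(3)-np.outer(d,d);A+=M;b+=M@o
    return np.linalg.solve(A,b)
def circ(P):
    A=np.c_[2*P,np.ones(len(P))];s=np.linalg.lstsq(A,(P**2).sum(1),rcond=None)[0];return s[0],s[1],np.sqrt(s[2]+s[0]**2+s[1]**2)
E
python3 - <<'E'
from h import *
t,s=load("top0"),load("scene0")
for n,f,w in [("top",t,(slice(200,310),slice(190,510))),("scene",s,(slice(150,350),slice(190,400)))]:
    P=cloud(f);hsv=cv2.cvtColor(f["color"],cv2.COLOR_RGB2HSV)
    m=np.zeros((480,640),bool);m[w]=1
    print(n,"table z",np.nanmedian(P[260:300,340:350,2]) if n=="top" else np.nanmedian(P[270:290,140:180,2]))
    o=m&(hsv[...,0]<13)&(hsv[...,1]>110)&(hsv[...,2]>50)
    k,l,st,c=cv2.connectedComponentsWithStats(o.astype(np.uint8))
    for i in range(1,k):
        if st[i,4]>8: q=P[l==i];print(" orange",st[i],c[i].round(1),np.nanmedian(q,0).round(1),np.nanmax(q[:,2]).round(1))
    for a,b in [(8,18),(33,70),(66,78),(90,170)]:
        h=m&(P[...,2]>a)&(P[...,2]<b)
        k,l,st,c=cv2.connectedComponentsWithStats(h.astype(np.uint8))
        for i in range(1,k):
            if st[i,4]>25: q=P[l==i];print(" h",a,b,st[i],c[i].round(1),np.nanmean(q,0).round(1),np.nanmin(q[:,:2],0).round(),np.nanmax(q[:,:2],0).round(),"circ",np.round(circ(q[:,:2]),1))
    if n=="top":
        h=m&(P[...,2]>6)&(P[...,2]<80)&(np.arange(640)<340);
        cs=max(cv2.findContours(h.astype(np.uint8),0,2)[0],key=cv2.contourArea);print(cv2.minAreaRect(cs))
        pl=m&(P[...,2]>7)&(P[...,2]<17)&(np.arange(640)<340);q=P[pl][:,:2].astype(np.float32);r=cv2.minAreaRect(q);print("plate",r)
E
```

```text
top table z 0.23801721723634728
 orange [235 238   5   5  20] [237.2 240.2] [546.9  97.1  31.5] 37.0
 orange [225 246   5   5  22] [226.9 247.9] [529.1 120.6  32. ] 39.4
 orange [245 247   6   5  23] [247.8 248.9] [526.3  71.7  32.5] 38.9
 orange [414 251   8   7  33] [417.5 254.2] [ 493.5 -299.8  162.6] 166.6
 orange [227 258   6   5  24] [229.3 260.1] [500.3 114.5  32.5] 36.5
 orange [241 258   6   6  23] [243.5 260.6] [498.7  81.6  32.7] 42.2
 orange [353 305  43   5 202] [373.3 307.1] [ 393.5 -217.    25.1] 35.2
 h 8 18 [ 208  228  124   52 3535] [282.8 254.8] [516.3  -8.3  12.8] [ 459. -122.] [581. 170.] circ [515.8  16.3  87.9]
 h 8 18 [231 232  22  20 106] [242.6 239.8] [551.2  86.5  16. ] [524.  64.] [570. 114.] circ [551.1  90.5  17.9]
 h 8 18 [219 235  17  12  43] [227.8 240.6] [549.4 121.4  15.6] [536. 104.] [563. 142.] circ [544.7 122.4  13.4]
 h 8 18 [233 251  22  15  62] [244.5 256.5] [511.4  81.2  15.6] [491.  59.] [524. 108.] circ [504.5  85.2  17.4]
 h 8 18 [393 250  30  31 270] [405.6 265.3] [ 492.4 -296.    10.8] [ 458. -335.] [ 529. -266.] circ [ 496.  -301.3   27
[... 4050 characters left out ...]
 -335.8   69.3] [ 632. -390.] [ 733. -283.] circ [ 678.5 -335.7   38.4]
 h 66 78 [190 326   5  16  35] [192.2 334.4] [ 530.9 -441.5   72.3] [ 524. -451.] [ 534. -429.] circ [ 507.7 -448.3   25.2]
 h 90 170 [218 241  12  37 304] [224.2 256.8] [ 497.5 -307.3  135.9] [ 484. -316.] [ 506. -294.] circ [ 495.9 -305.4    6.6]
 h 90 170 [394 302   6   9  32] [397.3 306.7] [ 797.4 -217.3   95.6] [ 793. -222.] [ 802. -200.] circ [ 797.1 -212.4    7. ]
 h 90 170 [190 305   4  25  65] [191.  317.2] [ 528.7 -437.5  106. ] [ 519. -447.] [ 534. -425.] circ [ 513.  -445.2   18.7]
 h 90 170 [ 325  308   75   42 2109] [367.6 333.1] [ 794.  -326.7  119.3] [ 754. -393.] [ 850. -275.] circ [ 791.9 -328.7   37. ]
```

Run:
```python
import cv2,numpy as np
a=cv2.imread("pics/top0.png")[210:300,195:515];b=cv2.imread("pics/scene0.png")[170:340,195:395]
cv2.imwrite("pics/c0.png",np.vstack([cv2.resize(a,(640,180),interpolation=cv2.INTER_CUBIC),cv2.resize(cv2.copyMakeBorder(b,0,0,0,100),(640,363),interpolation=cv2.INTER_CUBIC)]))
```

```text
Traceback (most recent call last):
cv2.error: OpenCV(4.12.0) :-1: error: (-5:Bad argument) in function 'copyMakeBorder'
> Overload resolution failed:
>  - copyMakeBorder() missing required argument 'borderType' (pos 6)
>  - copyMakeBorder() missing required argument 'borderType' (pos 6)
```

Call:
servo_tool([
  [[0,0,-1,0,0,-0.6,-1],[0,0,-1,0,0,-0.6,-1],[0,0,-1,0,0,-0.6,-1],[0,0,0,-0.36,-0.94,0,-1],[0,0,0,-0.36,-0.94,0,-1],[0,0,0,-0.36,-0.94,0,-1],[0,0,0,-0.36,-0.94,0,-1],[0,0,0,-0.36,-0.94,0,-1],[0,0,0,-0.36,-0.94,0,-1],[0,0,0,-0.36,-0.94,0,-1],[0,0,0,-0.36,-0.94,0,-1],[0,0,0,-0.36,-0.94,0,-1]],
])

```text
t: 1.65
tool_pos: [350.6, 244.3, 328.2]
orientation: [0.001, 1.0, -0.0, -0.0]
ft_force: [0.8, -0.0, -0.2]
finger_gap: 85.3
grip_force: 0.0
```

Call:
servo_tool([
  [[0,0,0,-0.36,-0.94,0,-1],[0,0,0,-0.36,-0.94,0,-1],[0,0,0,-0.36,-0.94,0,-1],[0,0,0,-0.36,-0.94,0,-1],[0,0,0,-0.36,-0.94,0,-1],[0,0,0,-0.36,-0.94,0,-1],[0,0,0,0,0,0,-1],[0,0,0,0,0,0,-1],[0,0,0,0,0,0,-1]],
])

```text
t: 2.78
tool_pos: [435.8, 20.5, 328.3]
orientation: [0.001, 1.0, 0.0, -0.0]
ft_force: [0.6, 0.5, -0.4]
finger_gap: 85.6
grip_force: 0.0
```

Run:
```python
from plant import *
import cv2,numpy as np
s=read_state();print(s["tool_pos"],s["orientation"],s["joint_positions"])
f=grab_frame("wrist");cv2.imwrite("pics/w1.png",f["color"][:,:,::-1]);np.savez("pics/w1.npz",**f);print(f["T"].round(3).tolist())
```

```text
[435.84648173  20.50525619 328.26785282] [ 8.88630530e-04  9.99999595e-01  8.89566228e-05 -1.07742540e-04] [-9.01238043e-02  1.48610572e-01  1.66903459e+00  1.62931764e-04
  1.32417798e+00 -1.65918266e+00]
[[0.001, -0.947, -0.32, 353.501], [1.0, 0.001, 0.001, 20.12], [-0.0, -0.32, 0.947, 445.6], [0.0, 0.0, 0.0, 1.0]]
```

View pics/w1.png

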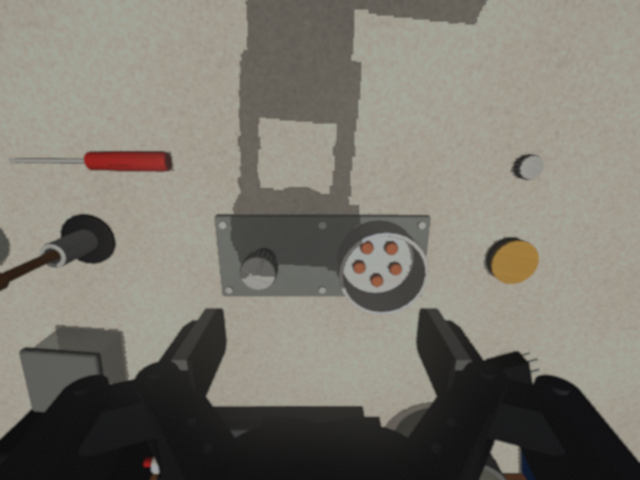

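The wrist view shows the pot at (383,268) with its five beads, the cap at (259,270) and the plate corners at about (217,215), (430,215) and (223,295). The stand disc is at (87,240), the rod mouth at (55,255), the tin at (514,261) and the spare cap at (529,167).

Run:
```python
from h import *
f=load("w1");P=cloud(f);hsv=cv2.cvtColor(f["color"],cv2.COLOR_RGB2HSV)
m=np.zeros((480,640),bool);m[140:305,0:600]=1
print("table",np.nanmedian(P[150:200,400:480,2]))
for a,b in [(7,11),(9,15),(34,70),(60,76)]:
    h=m&(P[...,2]>a)&(P[...,2]<b)
    k,l,st,c=cv2.connectedComponentsWithStats(h.astype(np.uint8))
    for i in range(1,k):
        if st[i,4]>40: q=P[l==i];print(" h",a,b,st[i],np.nanmean(q,0).round(1),np.nanmin(q[:,:2],0).round(),np.nanmax(q[:,:2],0).round(),"circ",np.round(circ(q[:,:2]),1))
o=m&(hsv[...,0]<13)&(hsv[...,1]>110)&(hsv[...,2]>50)
k,l,st,c=cv2.connectedComponentsWithStats(o.astype(np.uint8))
for i in range(1,k):
    if st[i,4]>15:print(" orange",st[i],plane(f,c[i][0],c[i][1],32).round(1))
# plate edges on z=12
g=(P[...,2]>7)&(P[...,2]<17)&m;g[:,:200]=0;g[:,450:]=0
q=P[g][:,:2].astype(np.float32);lo=np.percentile(q,1,0);hi=np.percentile(q,99,0)
r=cv2.minAreaRect(q);print("plate",r,lo,hi)
# cap top, rib
w=f["color"][245:300,235:285,::-1];cv2.imwrite("pics/cap1.png",cv2.resize(w,None,fx=10,fy=10,interpolation=cv2.INTER_CUBIC))
```

```text
table -0.19041626423887692
 h 7 11 [  60  215   53   49 1155] [ 492.5 -296.5    8.2] [ 461. -338.] [ 531. -267.] circ [ 496.5 -303.6   27.6]
 h 7 11 [214 215  22   3  41] [ 462.2 -110.     9.1] [ 461. -124.] [464. -95.] circ [ 461.  -109.5    8.1]
 h 7 11 [245 215  27   4  52] [462.3 -64.2   9.3] [461. -82.] [465. -47.] circ [474.  -64.   15.7]
 h 7 11 [273 215  30   5  56] [462.7 -25.8   9.5] [461. -44.] [466.  -5.] circ [452.4 -24.7  15.3]
 h 7 11 [382 215  24   6  41] [463.4 115.8   9.7] [462. 101.] [468. 132.] circ [460.5 116.1   9.3]
 h 7 11 [  0 235   7  27  69] [ 506.6 -420.2    8.8] [ 489. -431.] [ 527. -416.] circ [ 501.3 -447.8   30.2]
 h 7 11 [487 238  25  31  70] [512.  260.8   9. ] [494. 252.] [538. 280.] circ [525.2 283.3  30.4]
 h 9 15 [515 155  14  25  73] [398.4 271.5  12.2] [383. 267.] [414. 281.] circ [398.5 283.   15. ]
 h 9 15 [ 214  216  216   80 9633] [510.  -15.5  11.9] [ 462. -124.] [580. 165.] circ [501.1   5.5  82.3]
 h 9 15 [ 78 229  20  22  81] [ 490.6 -292.3   11.9] [ 480. -310.] [ 509. -287.] circ [ 495.3 -301.6   14.1]
 h 9 15 [  0 237   5  24  70] [ 5
[... 667 characters left out ...]
. 150.] circ [520.2  95.   51.9]
 h 60 76 [ 39 241  33  27 537] [ 494.3 -299.    67.9] [ 480. -319.] [ 511. -286.] circ [ 495.6 -301.7   12.2]
 h 60 76 [239 255  38  35 984] [519.6 -58.6  66.4] [499. -82.] [543. -37.] circ [520.1 -58.7  16. ]
 orange [  84  152   85   19 1510] [ 388.5 -214.1   32. ]
 orange [361 243  12  10  89] [499.5  79.5  32. ]
 orange [386 243  11  11  97] [500.1 111.6  32. ]
 orange [354 262  11  11  95] [526.8  70.2  32. ]
 orange [390 264  11  10  89] [529.4 118.9  32. ]
 orange [372 275  10  11  86] [546.5  95.1  32. ]
plate ((520.63330078125, 20.542694091796875), (290.29168701171875, 118.52689361572266), 89.95263671875) [ 462.10645 -121.81335] [578.56616 161.14651]
```

View pics/cap1.png

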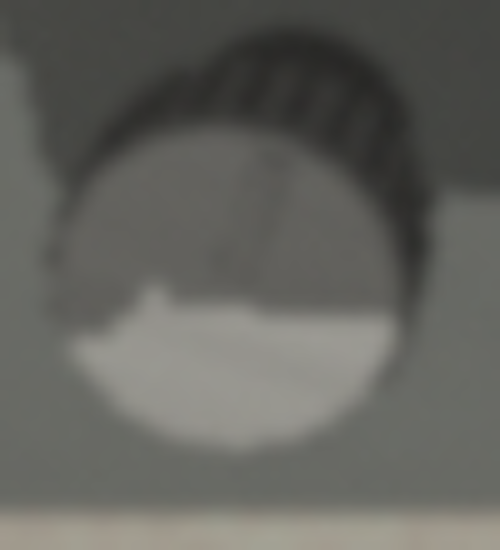

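The cap crop shows the rib running from the centre (230,285) to about (275,160), which is a world angle of ~160°. So the cap is about 2.8 rad open.

Call:
servo_tool([
  [[0,0,0,-0.187,-1,0,-1],[0,0,0,-0.187,-1,0,-1],[0,0,0,-0.187,-1,0,-1],[0,0,0,-0.187,-1,0,-1],[0,0,0,-0.187,-1,0,-1],[0,0,0,-0.187,-1,0,-1],[0,0,0,-0.187,-1,0.5,-1],[0,0,0,-0.187,-1,1,-1],[0,0,0,0,-0.06,0.5,-1],[0,0,0,0,0,0,-1],[0,0,0,0,0,0,-1]],
])

```text
t: 4.2
tool_pos: [495.7, -302.3, 249.3]
orientation: [0.001, 1.0, -0.0, 0.0]
ft_force: [-0.2, -0.8, 0.8]
finger_gap: 85.0
grip_force: 0.0
```

Run:
```python
from plant import *
from h import *
s=read_state();print(s["tool_pos"],s["joint_positions"].round(3) if hasattr(s["joint_positions"],"round") else s["joint_positions"])
f=grab_frame("wrist");np.savez("pics/w2.npz",**f);P=cloud(f)
for a,b in [(158,170),(143,157),(100,130),(66,74),(30,60),(6,10)]:
    h=(P[...,2]>a)&(P[...,2]<b)&(np.hypot(P[...,0]-495.5,P[...,1]+302)<40);q=P[h]
    if len(q):print(a,b,len(q),q.mean(0).round(1),q[:,:2].min(0).round(1),q[:,:2].max(0).round(1),np.round(circ(q[:,:2]),1))
```

```text
[ 495.69361653 -302.27036662  249.32759694] [-0.65   0.437  1.468  0.     1.235 -2.22 ]
158 170 663 [ 494.6 -303.7  161.6] [ 485.7 -313.5] [ 504.9 -294.2] [ 494.9 -303.7    7. ]
143 157 170 [ 487.8 -303.8  150.2] [ 485.4 -313.1] [ 494.3 -293.9] [ 495.6 -303.8    9.8]
100 130 137 [ 491.  -303.7  113.3] [ 489.4 -309.5] [ 494.6 -298. ] [ 495.7 -303.9    5.8]
66 74 494 [ 492.4 -303.4   69.4] [ 480.1 -318.7] [ 509.1 -288.1] [ 495.5 -303.6   12.8]
30 60 269 [ 488.1 -303.6   46.8] [ 480.  -319.3] [ 503.7 -288.3] [ 492.1 -303.8   12. ]
6 10 1990 [ 488.1 -303.9    7.8] [ 460.8 -339.2] [ 530.1 -268.8] [ 496.7 -303.8   28.2]
```

Call:
servo_tool([
  [[0,0,0,0,-0.03,0.8,-1],[0,0,0,0,0,0.8,-1],[0,0,0,0,0,0.5,-1],[0,0,0,0,0,0.25,-1],[0,0,0,0,0,0,0.9],[0,0,0,0,0,0,1],[0,0,0,0,0,0,1],[0,0,0,0,0,0,1],[0,0,0,0,0,0,1],[0,0,0,0,0,0,1]],
])

```text
t: 5.5
tool_pos: [495.5, -304.2, 155.0]
orientation: [0.001, 1.0, -0.0, 0.001]
ft_force: [0.4, 1.2, 7.5]
finger_gap: 18.6
grip_force: 58.3
```

Call:
servo_tool([
  [[0,0,0,0,0,-0.3,1],[0,0,0,0,0,-0.6,1],[0,0,0,0,0,-0.8,1],[0,0,0,0,0,-0.5,1],[0,0,0,-0.065,0.5,0,1],[0,0,0,-0.065,0.8,0,1],[0,0,0,-0.065,1,0,1],[0,0,0,-0.065,1,0,1],[0,0,0,-0.065,1,0,1],[0,0,0,-0.065,1,0,1],[0,0,0,-0.065,1,0,1],[0,0,0,-0.065,1,0,1]],
])

```text
t: 7.0
tool_pos: [515.9, -9.8, 241.7]
orientation: [0.001, 1.0, 0.0, -0.001]
ft_force: [0.8, -0.1, -1.3]
finger_gap: 18.4
grip_force: 58.6
```

Call:
servo_tool([
  [[0,0,0,-0.065,1,0,1],[0,0,0,-0.065,1,0,1],[0,0,0,0,0.7,0,1],[0,0,0,0,0,0,1],[0,0,0,0,0,0,1],[0,0,0,0,0,0,1]],
])

```text
t: 7.75
tool_pos: [522.0, 95.3, 242.1]
orientation: [0.002, 1.0, -0.0, -0.0]
ft_force: [-0.5, 0.2, -0.7]
finger_gap: 18.3
grip_force: 58.7
```

Run:
```python
from plant import *
from h import *
s=read_state();print(s["tool_pos"],s["ft_force"],s["finger_gap"])
f=grab_frame("wrist");np.savez("pics/w3.npz",**f);P=cloud(f)
h=(P[...,2]>66)&(P[...,2]<76)&(abs(np.hypot(P[...,0]-521,P[...,1]-95.5)-53)<6);q=P[h];print("rim",len(q),np.round(circ(q[:,:2]),1))
hsv=cv2.cvtColor(f["color"],cv2.COLOR_RGB2HSV)
h=(P[...,2]>80)&(P[...,2]<225)&(np.hypot(P[...,0]-s["tool_pos"][0],P[...,1]-s["tool_pos"][1])<18);q=P[h]
for a in range(80,180,15):
  w=q[(q[:,2]>a)&(q[:,2]<a+15)]
  if len(w)>10:print(a,len(w),w.mean(0).round(1),w[:,:2].min(0).round(1),w[:,:2].max(0).round(1))
cv2.imwrite("pics/w3.png",f["color"][:,:,::-1])
```

```text
[522.03978363  95.32962572 242.12390221] [-0.54130982  0.23551972 -0.6719047 ] 18.265037368096095
rim 2146 [521.1  95.7  51.9]
95 50 [517.4  95.2 105.2] [516.3  89.9] [519.8 100.4]
110 88 [517.7  95.4 117.7] [516.   89.5] [521.3 101. ]
125 107 [517.5  95.2 132.6] [516.   89.6] [520.6 100.6]
140 125 [517.6  95.1 147.8] [516.   89.4] [521.2 100.9]
155 154 [517.5  95.  162.7] [515.9  89.3] [520.8 100.7]
170 191 [517.5  95.  177.8] [515.5  89.3] [521.7 100.8]
```

View pics/w3.png

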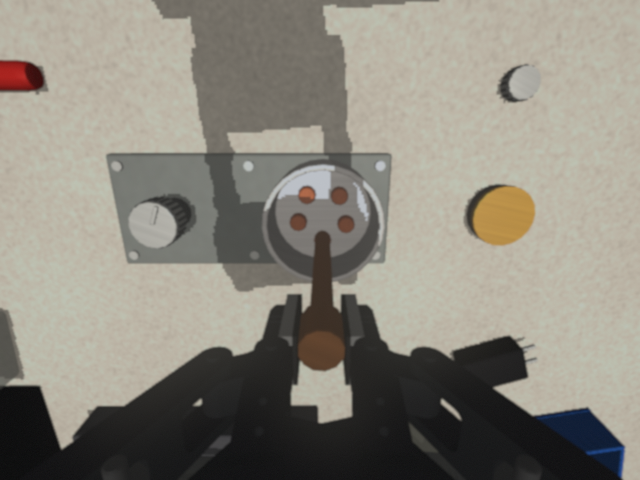

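The wrist view shows the rod held straight down, foot at (322,238) over the pot, with four beads visible and the fifth hidden behind the rod. The pot rim centre measures (521.1, 95.7).

Call:
servo_tool([
  [[0,0,0,0.02,0.01,0.5,1],[0,0,0,0,0,0.6,1],[0,0,0,0,0,0.5,1],[0,0,0,0,0,0.3,1],[0,0,0,0,0,0.05,1],[0,0,0,0,0,0,1]],
])

```text
t: 8.55
tool_pos: [521.8, 96.2, 164.7]
orientation: [0.002, 1.0, 0.0, 0.0]
ft_force: [-0.1, 0.3, -0.4]
finger_gap: 18.2
grip_force: 58.7
```

Call:
servo_tool([
  [[0,0,0,0.25,0,0,1],[0,0,0,0.25,0,0,1],[0,0,0,0.2,0,0,1],[0,0,0,-0.042,0.239,0,1],[0,0,0,-0.122,0.211,0,1],[0,0,0,-0.186,0.156,0,1],[0,0,0,-0.228,0.083,0,1],[0,0,0,-0.243,0,0,1],[0,0,0,-0.228,-0.083,0,1],[0,0,0,-0.186,-0.156,0,1],[0,0,0,-0.122,-0.211,0,1],[0,0,0,-0.042,-0.239,0,1]],
])

```text
t: 10.05
tool_pos: [549.6, 95.4, 164.2]
orientation: [0.002, 1.0, 0.0, -0.0]
ft_force: [-0.4, -0.6, -0.8]
finger_gap: 18.6
grip_force: 58.7
```

Forces are small, so I'll finish this turn and run a second one.

Call:
servo_tool([
  [[0,0,0,0.042,-0.239,0,1],[0,0,0,0.122,-0.211,0,1],[0,0,0,0.186,-0.156,0,1],[0,0,0,0.228,-0.083,0,1],[0,0,0,0.243,0,0,1],[0,0,0,0.228,0.083,0,1],[0,0,0,0.186,0.156,0,1],[0,0,0,0.122,0.211,0,1],[0,0,0,0.042,0.239,0,1]],
])

```text
t: 11.18
tool_pos: [493.3, 97.1, 164.3]
orientation: [0.001, 1.0, -0.0, 0.0]
ft_force: [1.9, -0.2, 0.4]
finger_gap: 18.3
grip_force: 58.7
```

Call:
servo_tool([
  [[0,0,0,-0.042,0.239,0,1],[0,0,0,-0.122,0.211,0,1],[0,0,0,-0.186,0.156,0,1],[0,0,0,-0.228,0.083,0,1],[0,0,0,-0.243,0,0,1],[0,0,0,-0.228,-0.083,0,1],[0,0,0,-0.186,-0.156,0,1],[0,0,0,-0.122,-0.211,0,1],[0,0,0,-0.042,-0.239,0,1]],
])

```text
t: 12.3
tool_pos: [549.5, 95.4, 164.2]
orientation: [0.002, 1.0, 0.0, -0.0]
ft_force: [-2.4, -0.2, 0.6]
finger_gap: 18.4
grip_force: 58.8
```

```bash
cat > look.py <<'E'
from plant import *
from h import *
import sys
n=sys.argv[1];s=read_state();print(s["t"],s["tool_pos"],s["ft_force"])
for c in ["top","wrist"]:
    f=grab_frame(c);P=cloud(f);hsv=cv2.cvtColor(f["color"],cv2.COLOR_RGB2HSV)
    o=(hsv[...,0]<14)&(hsv[...,1]>90)&(hsv[...,2]>35)&(P[...,2]<60)&(np.hypot(P[...,0]-521,P[...,1]-95)<65)
    k,l,st,ce=cv2.connectedComponentsWithStats(o.astype(np.uint8))
    for i in range(1,k):
        if st[i,4]>6:q=plane(f,ce[i][0],ce[i][1],30);print(c,st[i,4],q.round(1)[:2],np.nanmedian(P[l==i][:,2]).round())
    np.savez(f"pics/{c}{n}.npz",**f);cv2.imwrite(f"pics/{c}{n}.png",f["color"][:,:,::-1])
E
python3 look.py 4
python3 - <<'E'
import cv2,numpy as np
a=cv2.imread("pics/top4.png")[220:280,200:280];b=cv2.imread("pics/wrist4.png")
cv2.imwrite("pics/m4.png",np.hstack([cv2.resize(a,(400,300),interpolation=2),cv2.resize(b,(400,300))]))
E
```

```text
12.3 [549.49108578  95.4289019  164.21800442] [-2.37266277 -0.1545472   0.56385553]
top 26 [544.4  64.3] 33.0
wrist 368 [481.4 106.9] 32.0
wrist 385 [493.8  65.8] 32.0
wrist 322 [543.7 129. ] 32.0
wrist 321 [545.4  64. ] 32.0
wrist 23 [560.3 101.7] 31.0
```

View pics/m4.png

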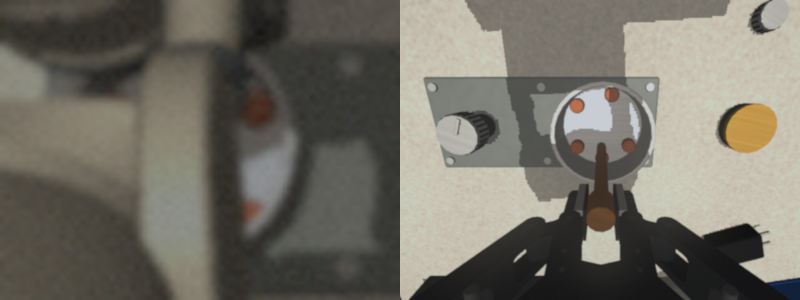

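The right half (wrist view) shows the beads now at the pot's wall, at about (577,105), (612,94), (628,145) and (577,147), with the fifth behind the rod at (601,150). I'll sweep at a larger radius to carry them round along the wall.

Call:
servo_tool([
  [[0,0,0,0,-0.3,0,1],[0,0,0,-0.15,-0.05,0,1],[0,0,0,-0.06,0.234,0,1],[0,0,0,0.002,0.241,0,1],[0,0,0,0.065,0.233,0,1],[0,0,0,0.123,0.208,0,1],[0,0,0,0.172,0.169,0,1],[0,0,0,0.21,0.119,0,1]],
])

```text
t: 13.4
tool_pos: [534.3, 130.6, 164.2]
orientation: [0.001, 1.0, -0.0, -0.0]
ft_force: [-2.9, -2.9, -0.6]
finger_gap: 18.4
grip_force: 60.9
```

Call:
servo_tool([
  [[0,0,0,0.234,0.06,0,1],[0,0,0,0.241,-0.002,0,1],[0,0,0,0.233,-0.065,0,1],[0,0,0,0.208,-0.123,0,1],[0,0,0,0.169,-0.172,0,1],[0,0,0,0.119,-0.21,0,1],[0,0,0,0.06,-0.234,0,1],[0,0,0,-0.002,-0.241,0,1],[0,0,0,0,0,0,1]],
])

```text
t: 14.52
tool_pos: [484.9, 90.2, 164.3]
orientation: [0.002, 1.0, -0.0, 0.0]
ft_force: [4.6, -1.0, -0.0]
finger_gap: 18.5
grip_force: 59.0
```

```bash
python3 look.py 5
```

```text
14.525 [484.85768092  90.19159409 164.34015654] [ 4.57740658e+00 -9.90091920e-01 -9.06380154e-04]
wrist 107 [491.9  90.7] 34.0
wrist 124 [497.2  67.7] 32.0
wrist 316 [524.9 135.7] 32.0
wrist 7 [540.1  58.3] 31.0
```

Call:
servo_tool([
  [[0,0,0,-0.065,-0.233,0,1],[0,0,0,-0.123,-0.208,0,1],[0,0,0,-0.172,-0.169,0,1],[0,0,0,-0.21,-0.119,0,1],[0,0,0,-0.234,-0.06,0,1],[0,0,0,-0.241,0.002,0,1],[0,0,0,-0.233,0.065,0,1],[0,0,0,-0.208,0.123,0,1],[0,0,0,0,0,0,1]],
])

```text
t: 15.75
tool_pos: [543.9, 67.5, 164.0]
orientation: [0.001, 1.0, 0.0, -0.0]
ft_force: [-3.4, -0.2, -0.0]
finger_gap: 18.7
grip_force: 59.3
```

```bash
python3 look.py 6
```

```text
15.75 [543.87577223  67.53461085 164.00657816] [-3.39221035 -0.19355299 -0.02208073]
wrist 306 [482.3  85.9] 32.0
wrist 362 [508.8  56.9] 32.0
wrist 377 [525.8 135.9] 32.0
wrist 27 [550.5  74.6] 31.0
wrist 327 [560.3 103.3] 32.0
```

Every bead is already at least ~16 mm from any original spot. I'll nudge three of them further into the original gaps.

Call:
servo_tool([
  [[0,0,0,0.37,0.33,0,1],[0,0,0,-0.17,0.33,0,1],[0,0,0,-0.26,-0.03,0,1],[0,0,0,-0.26,-0.03,0,1],[0,0,0,-0.005,0.16,0,1],[0,0,0,-0.005,0.16,0,1],[0,0,0,0.27,-0.06,0,1],[0,0,0,0.27,-0.06,0,1],[0,0,0,0.18,0.24,0,1],[0,0,0,-0.13,0.23,0,1],[0,0,0,-0.13,0.23,0,1]],
])

```text
t: 17.23
tool_pos: [539.6, 127.8, 164.5]
orientation: [0.001, 1.0, 0.0, 0.0]
ft_force: [0.7, -3.5, 0.6]
finger_gap: 18.2
grip_force: 60.4
```

Call:
servo_tool([
  [[0,0,0,0.16,0.07,0,1],[0,0,0,0.16,0.07,0,1],[0,0,0,0.04,-0.31,0,1],[0,0,0,0.04,-0.31,0,1],[0,0,0,0.14,-0.24,0,1],[0,0,0,0.14,-0.24,0,1],[0,0,0,0.24,-0.18,0,1],[0,0,0,0.24,-0.18,0,1],[0,0,0,0.07,0.1,0,1],[0,0,0,0.07,0.1,0,1]],
])

```text
t: 18.48
tool_pos: [487.0, 82.7, 164.5]
orientation: [0.001, 1.0, -0.0, 0.001]
ft_force: [2.8, -1.9, -0.5]
finger_gap: 18.6
grip_force: 60.3
```

Call:
servo_tool([
  [[0,0,0,-0.29,0.12,0,1],[0,0,0,-0.29,0.12,0,1],[0,0,0,-0.29,0.12,0,1],[0,0,0,0,0,0,1]],
])

```text
t: 18.98
tool_pos: [522.6, 97.0, 164.1]
orientation: [0.001, 1.0, 0.0, 0.0]
ft_force: [-0.1, -0.3, -0.8]
finger_gap: 18.1
grip_force: 60.2
```

```bash
python3 look.py 7
```

```text
18.975 [522.59021727  96.99314779 164.07496327] [-0.07019272 -0.34627215 -0.75951286]
top 30 [520.6 137.9] 33.0
top 13 [510.  61.] 34.0
wrist 249 [483.2  94.1] 32.0
wrist 341 [508.5  57.2] 32.0
wrist 332 [520.3 135.6] 32.0
wrist 331 [551.   70.1] 32.0
wrist 324 [558.3 110. ] 32.0
```

Call:
servo_tool([
  [[0,0,0,-0.34,-0.02,0,1],[0,0,0,-0.26,0.01,0,1],[0,0,0,-0.26,0.01,0,1],[0,0,0,0.02,0.14,0,1],[0,0,0,0.02,0.14,0,1],[0,0,0,0.27,-0.09,0,1],[0,0,0,0.27,-0.09,0,1],[0,0,0,0.21,0.17,0,1],[0,0,0,-0.1,0.27,0,1],[0,0,0,-0.1,0.27,0,1],[0,0,0,0.14,0.04,0,1],[0,0,0,0.14,0.04,0,1]],
])

```text
t: 20.58
tool_pos: [521.8, 132.2, 164.5]
orientation: [0.001, 1.0, -0.0, 0.001]
ft_force: [2.8, -6.3, 0.4]
finger_gap: 18.6
grip_force: 63.3
```

Call:
servo_tool([
  [[0,0,0,0.01,-0.31,0,1],[0,0,0,0.01,-0.31,0,1],[0,0,0,0.01,-0.31,0,1],[0,0,0,0,0,-0.2,1],[0,0,0,0,0,-0.6,1],[0,0,0,0,0,-0.6,1],[0,0,0,0,0,-0.5,1],[0,0,0,0,0,0,1]],
])

```text
t: 21.58
tool_pos: [520.7, 95.2, 241.9]
orientation: [0.001, 1.0, 0.0, 0.001]
ft_force: [-0.4, 0.7, -1.4]
finger_gap: 18.6
grip_force: 60.7
```

```bash
python3 look.py 8;python3 - <<'E'
from h import *
f=load("wrist8");P=cloud(f)
from plant import read_state
s=read_state();q=P[(P[...,2]>80)&(P[...,2]<225)&(np.hypot(P[...,0]-s["tool_pos"][0],P[...,1]-s["tool_pos"][1])<22)]
for a in range(80,180,15):
  w=q[(q[:,2]>a)&(q[:,2]<a+15)]
  if len(w)>10:print(a,len(w),w.mean(0).round(1),w[:,:2].min(0).round(1),w[:,:2].max(0).round(1))
print(s["orientation"])
E
```

```text
21.575 [520.66880985  95.17346812 241.8523377 ] [-0.43114416  0.68415082 -1.36198689]
top 32 [551.6  71.1] 34.0
top 38 [516.  138.9] 33.0
top 13 [510.3  61.2] 32.0
wrist 165 [482.6  94.2] 32.0
wrist 194 [508.7  57. ] 32.0
wrist 202 [516.4 136.1] 32.0
wrist 188 [551.6  69.8] 32.0
wrist 183 [556.1 115.4] 32.0
95 56 [517.7  90.5 104.5] [516.2  85. ] [520.5  96.2]
110 88 [517.5  90.7 117.7] [516.   85.3] [520.8  96.8]
125 106 [517.2  91.3 132.9] [515.6  85.8] [520.7  97.4]
140 123 [517.   91.8 147.9] [515.5  86.3] [520.5  97.4]
155 150 [516.9  92.3 162.8] [515.3  86.2] [522.7  98.3]
170 190 [516.6  92.4 177.6] [514.8  86.8] [520.4  98.6]
[ 1.39507816e-03  9.99999026e-01  2.08694012e-05 -2.17811432e-05]
```

Call:
servo_tool([
  [[-0.22,0.12,0,0,-0.5,0,1],[0,0,0,0.062,-0.9,0,1],[0,0,0,0.062,-1,0,1],[0,0,0,0.062,-1,0,1],[0,0,0,0.062,-1,0,1],[0,0,0,0.062,-1,0,1],[0,0,0,0.062,-1,0,1],[0,0,0,0.062,-1,0,1],[0,0,0,0.062,-1,0,1],[0,0,0,0.062,-0.9,0,1],[0,0,0,0.06,-0.4,0,1],[0,0,0,0.06,-0.25,0,1]],
])

```text
t: 23.18
tool_pos: [491.2, -302.9, 230.0]
orientation: [0.002, 1.0, 0.014, -0.008]
ft_force: [-0.7, 0.6, -0.9]
finger_gap: 18.2
grip_force: 60.7
```

Call:
servo_tool([
  [[0,0,0,0,0,0,1],[0,0,0,0,0,0,1]],
])

```text
t: 23.42
tool_pos: [491.7, -301.8, 230.7]
orientation: [0.001, 1.0, 0.013, -0.007]
ft_force: [0.0, 0.5, -0.2]
finger_gap: 18.1
grip_force: 60.7
```

```bash
cat > rod.py <<'E'
from plant import *
from h import *
s=read_state();p=s["tool_pos"];print(p,s["orientation"],s["ft_force"])
f=grab_frame("wrist");P=cloud(f)
q=P[(P[...,2]>78)&(P[...,2]<225)&(np.hypot(P[...,0]-p[0],P[...,1]-p[1])<22)];print("zmin",np.percentile(q[:,2],1))
for a in range(85,190,15):
  w=q[(q[:,2]>a)&(q[:,2]<a+15)]
  if len(w)>10:print(a,len(w),np.round(circ(w[:,:2]),1),w.mean(0).round(1))
h=(P[...,2]>66)&(P[...,2]<74)&(np.hypot(P[...,0]-495.5,P[...,1]+303)<30);w=P[h];print("tube",len(w),w[:,:2].min(0),w[:,:2].max(0),circ(w[:,:2]))
h=(P[...,2]>5)&(P[...,2]<11)&(np.hypot(P[...,0]-495.5,P[...,1]+303)<50);w=P[h];print("disc",len(w),w[:,:2].min(0),w[:,:2].max(0))
E
python3 rod.py
```

```text
[ 491.70202411 -301.83735574  230.68636942] [ 0.00105121  0.99988348  0.01338407 -0.00726563] [ 0.02847776  0.50339774 -0.230061  ]
zmin 93.51001000733677
85 58 [ 491.6 -302.7    5.7] [ 487.2 -302.7   94.2]
100 94 [ 491.9 -302.7    5.9] [ 487.2 -302.9  107.9]
115 100 [ 491.7 -302.7    5.8] [ 487.2 -302.8  122.9]
130 120 [ 491.6 -302.6    5.7] [ 487.  -302.8  137.5]
145 159 [ 491.8 -302.6    5.8] [ 487.3 -302.6  152.7]
160 188 [ 491.7 -302.6    5.7] [ 487.2 -302.7  167.7]
175 237 [ 491.7 -302.6    5.7] [ 487.2 -302.7  182.6]
tube 515 [ 479.88113076 -319.16443293] [ 510.25463792 -288.3353948 ] (np.float64(495.40322442135306), np.float64(-303.67330020733135), np.float64(13.086938506260934))
disc 2180 [ 460.36371148 -339.49831854] [ 528.59535501 -268.88021193]
```

Call:
servo_tool([
  [[0,0,0,-0.092,-0.025,0,1],[0,0,0,0,0,0,1],[0,0,0,-0.006,-0.011,0.4,1],[0,0,0,-0.004,-0.007,0.25,1],[0,0,0,-0.007,-0.013,0.5,1],[0,0,0,-0.006,-0.011,0.4,1],[0,0,0,-0.003,-0.006,0.2,1],[0,0,0,0,0,0,1],[0,0,0,0,0,0,1]],
])

```text
t: 24.6
tool_pos: [495.6, -304.1, 161.1]
orientation: [0.001, 1.0, 0.013, -0.007]
ft_force: [0.3, 0.6, -0.9]
finger_gap: 18.7
grip_force: 60.7
```

```bash
python3 rod.py
```

```text
[ 495.58196322 -304.07805233  161.06423935] [ 0.00138129  0.99989154  0.01295641 -0.00686494] [ 0.29871282  0.61063927 -0.85742784]
zmin 94.06193644782176
85 176 [ 495.6 -304.9    5.8] [ 491.1 -305.    92.7]
100 215 [ 495.7 -304.9    5.8] [ 491.1 -305.   107.6]
115 286 [ 495.7 -304.8    5.8] [ 491.1 -304.9  122.7]
130 430 [ 480.2 -304.5   13.7] [ 488.1 -305.2  138.9]
145 1678 [ 493.7 -304.1   14. ] [ 486.9 -304.1  153.1]
160 3727 [ 491.  -304.4   11.1] [ 491.7 -304.6  168.1]
175 1615 [ 490.  -304.5   15.7] [ 487.4 -303.2  183.3]
tube 921 [ 479.65145909 -319.10528853] [ 509.89436052 -287.88622041] (np.float64(495.2403318920815), np.float64(-303.4750378820386), np.float64(12.712234418854639))
disc 3220 [ 460.6000387  -339.06224706] [ 526.29037502 -267.99484013]
```

Call:
servo_tool([
  [[0,0,0,0,0.03,0.06,1],[0,0,0,0,0,0.04,1],[0,0,0,0,0,0.03,1],[0,0,0,0,0,0,1]],
])

```text
t: 25.15
tool_pos: [495.2, -302.5, 155.3]
orientation: [0.001, 1.0, 0.013, -0.007]
ft_force: [-0.0, 0.8, -0.2]
finger_gap: 18.4
grip_force: 60.7
```

Call:
servo_tool([
  [[0,0,0,0,0,0.03,1],[0,0,0,0,0,0.02,1],[0,0,0,0,0,0,1]],
])

```text
t: 25.52
tool_pos: [495.8, -302.9, 154.3]
orientation: [0.001, 1.0, 0.013, -0.006]
ft_force: [-0.7, 0.9, 11.7]
finger_gap: 18.4
grip_force: 61.8
```

Call:
servo_tool([
  [[0,0,0,0,0,-0.02,1],[0,0,0,0,0,0,-1],[0,0,0,0,0,0,-1],[0,0,0,0,0,0,-1],[0,0,0,0,0,0,-1],[0,0,0,0,0,-0.3,-1],[0,0,0,0,0,-0.8,-1],[0.22,0,0,0,0,-0.8,-1],[0,-0.12,0,0,0,-0.8,-1],[0,0,0,0,0,0,-1]],
])

```text
t: 26.78
tool_pos: [497.7, -305.2, 265.4]
orientation: [0.001, 1.0, -0.002, 0.002]
ft_force: [0.1, 0.5, 0.3]
finger_gap: 85.1
grip_force: 0.0
```

Run:
```python
from plant import *
from h import *
s=read_state();p=s["tool_pos"];print(p,s["orientation"],s["finger_gap"])
f=grab_frame("wrist");P=cloud(f)
for a,b in [(155,170),(140,155),(120,135),(100,115),(80,95),(66,74)]:
  w=P[(P[...,2]>a)&(P[...,2]<b)&(np.hypot(P[...,0]-495.5,P[...,1]+303)<25)]
  if len(w)>10:print(a,len(w),np.round(circ(w[:,:2]),1),w.mean(0).round(1),w[:,2].max())
```

```text
[ 497.69502532 -305.16236361  265.4215823 ] [ 0.00128958  0.99999571 -0.00154434  0.00212862] 85.0939620299807
155 624 [ 494.2 -303.1    7.1] [ 493.8 -303.1  161.3] 163.68893680891134
140 141 [ 495.2 -303.1    9.8] [ 487.3 -302.9  147.7] 154.96530084905203
120 18 [ 494.6 -303.2    5.2] [ 490.1 -303.4  122.8] 125.71580687289168
100 63 [ 495.2 -303.2    5.8] [ 490.7 -303.4  108. ] 114.82496234300942
80 49 [ 495.2 -303.2    5.7] [ 490.8 -303.3   87.8] 94.50720537876748
66 443 [ 495.6 -303.7   12.8] [ 492.5 -303.9   69.4] 73.99347500500522
```

Call:
servo_tool([
  [[0,0,0,-0.08,0.6,0,-1],[0,0,0,-0.08,0.9,0,-1],[0,0,0,-0.08,1,0,-1],[0,0,0,-0.08,1,0,-1],[0,0,0,-0.08,1,0.3,-1],[0,0,0,-0.08,1,0.6,-1],[0,0,0,-0.09,0.64,0.6,-1],[0,0,0,0,0,0,-1],[0,0,0,0,0,0,-1]],
])

```text
t: 27.95
tool_pos: [520.1, -58.9, 202.2]
orientation: [0.001, 1.0, -0.0, -0.0]
ft_force: [-0.4, -0.2, 0.7]
finger_gap: 85.4
grip_force: 0.0
```

Run:
```python
from plant import *
from h import *
s=read_state();p=s["tool_pos"];print(s["t"],p,s["orientation"],s["joint_positions"],s["moment"])
f=grab_frame("wrist");P=cloud(f);np.savez("pics/w9.npz",**f)
for a,b in [(62,68),(68,75),(40,62)]:
  h=(P[...,2]>a)&(P[...,2]<b)&(np.hypot(P[...,0]-520,P[...,1]+59)<30);w=P[h];v,u=np.nonzero(h)
  if len(w)>10:print(a,len(w),np.round(circ(w[:,:2]),1),np.median(w,0).round(1),w[:,:2].min(0),w[:,:2].max(0),w[:,2].max(),u.min(),u.max(),v.min(),v.max())
v,u=np.nonzero((P[...,2]>62)&(P[...,2]<75)&(np.hypot(P[...,0]-520,P[...,1]+59)<30))
w=f["color"][v.min()-5:v.max()+5,u.min()-5:u.max()+5,::-1];print(u.min()-5,v.min()-5)
cv2.imwrite("pics/cap9.png",cv2.resize(w,(500,int(500*w.shape[0]/w.shape[1])),interpolation=2))
```

```text
27.95 [520.0651707  -58.87102377 202.24237432] [ 1.03773944e-03  9.99999428e-01 -1.07710553e-05 -2.57322537e-04] [-2.26759527e-01  4.16533418e-01  1.66166703e+00 -1.55765846e-04
  1.06388898e+00 -1.79540472e+00] [-0.02537928  0.00422568  0.01763298]
62 2192 [520.3 -59.1  15.9] [520.7 -60.2  66.4] [498.49158781 -81.92089478] [542.57491059 -36.82373896] 67.99070977866103 293 349 212 265
68 130 [512.6 -62.1   9.6] [511.4 -55.5  69.2] [501.30593995 -73.54703882] [533.60882732 -47.4764076 ] 70.96741021295264 303 336 217 256
40 263 [521.5 -59.2  22.3] [502.4 -60.2  53.5] [498.47842777 -81.76984961] [523.11668392 -36.61519478] 61.97401716040753 294 349 207 240
288 207
```

View pics/cap9.png

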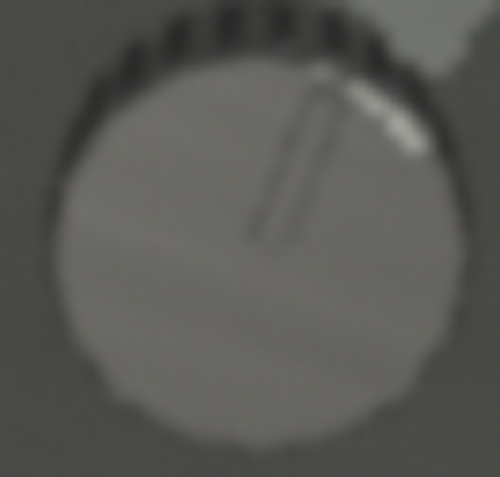

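The crop shows the rib from the centre (265,245) to (325,85), i.e. a world angle of ~160.6°, so the cap is ≈2.80 rad open. I'll descend and grip it.

Call:
servo_tool([
  [[0,0,0,-0.01,-0.01,0.7,-1],[0,0,0,0,0,0.9,-1],[0,0,0,0,0,0.9,-1],[0,0,0,0,0,0.6,-1],[0,0,0,0,0,0.35,-1],[0,0,0,0,0,0.15,-1],[0,0,0,0,0,0,-1],[0,0,0,0,0,0,1],[0,0,0,0,0,0,1],[0,0,0,0,0,0,1],[0,0,0,0,0,0,1],[0,0,0,0,0,0,1]],
])

```text
t: 29.5
tool_pos: [520.9, -58.5, 59.1]
orientation: [0.001, 1.0, 0.0, 0.001]
ft_force: [-0.8, 11.8, 15.9]
finger_gap: 42.5
grip_force: 58.4
```

```bash
cat > st.py <<'E'
from plant import *
import numpy as np
s=read_state();x,y,z,w=s["orientation"];print(round(s["t"],2),s["tool_pos"].round(1) if hasattr(s["tool_pos"],"round") else s["tool_pos"],"yaw",round(2*np.arctan2(y,x),4),"F",np.round(s["ft_force"],1),"M",np.round(s["moment"],3),"gap",round(s["finger_gap"],1),"q6",round(s["joint_positions"][5],4))
E
python3 st.py
```

```text
29.5 [520.9 -58.5  59.1] yaw 3.1388 F [-0.8 11.8 15.9] M [2.036 0.137 0.024] gap 42.5 q6 -1.7957
```

Call:
servo_tool([
  [[0,0,0,0,0.015,-0.02,1],[0,0,0.5,0,0,0.001,1],[0,0,1,0,0,0.003,1],[0,0,1,0,0,0.003,1],[0,0,1,0,0,0.003,1],[0,0,1,0,0,0.003,1],[0,0,1,0,0,0.003,1],[0,0,0.5,0,0,0.001,1],[0,0,0,0,0,0,1]],
])

```text
t: 30.62
tool_pos: [520.9, -58.3, 58.7]
orientation: [0.354, 0.935, 0.0, 0.0]
ft_force: [1.5, 7.1, 3.8]
finger_gap: 42.5
grip_force: 61.8
```

```bash
python3 st.py
```

```text
30.62 [520.9 -58.3  58.7] yaw 2.4178 F [1.5 7.1 3.8] M [ 1.078 -0.22  -0.064] gap 42.5 q6 -1.0735
```

Call:
servo_tool([
  [[0,0,1,0,0,0.003,1],[0,0,1,0,0,0.003,1],[0,0,1,0,0,0.003,1],[0,0,1,0,0,0.003,1],[0,0,1,0,0,0.003,1],[0,0,1,0,0,0.003,1],[0,0,1,0,0,0.003,1],[0,0,1,0,0,0.003,1],[0,0,1,0,0,0.003,1],[0,0,1,0,0,0.003,1],[0,0,1,0,0,0.003,1],[0,0,0,0,0,0,1]],
])

```text
t: 32.12
tool_pos: [521.0, -58.3, 57.4]
orientation: [0.853, 0.521, 0.001, 0.0]
ft_force: [1.8, 9.1, 4.2]
finger_gap: 42.8
grip_force: 61.9
```

```bash
python3 st.py
```

```text
32.12 [521.  -58.3  57.4] yaw 1.0968 F [1.8 9.1 4.2] M [ 1.267 -0.206 -0.036] gap 42.8 q6 0.2474
```

Call:
servo_tool([
  [[0,0,1,0,0,0.003,1],[0,0,1,0,0,0.003,1],[0,0,1,0,0,0.003,1],[0,0,1,0,0,0.003,1],[0,0,0.5,0,0,0.001,1],[0,0,0,0,0,0,1]],
])

```text
t: 32.88
tool_pos: [521.1, -58.3, 56.9]
orientation: [0.961, 0.275, 0.001, -0.0]
ft_force: [2.3, 6.6, 3.7]
finger_gap: 42.6
grip_force: 61.9
```

```bash
python3 st.py
```

```text
32.88 [521.1 -58.3  56.9] yaw 0.5578 F [2.3 6.6 3.7] M [ 1.267 -0.266 -0.047] gap 42.6 q6 0.7865
```

Call:
servo_tool([
  [[0,0,0.5,0,0,0.001,1],[0,0,0.5,0,0,0.001,1],[0,0,0,0,0,0,1]],
])

```text
t: 33.25
tool_pos: [521.1, -58.3, 56.8]
orientation: [0.976, 0.217, 0.001, -0.0]
ft_force: [1.6, 8.1, 3.1]
finger_gap: 42.4
grip_force: 61.9
```

```bash
python3 st.py
```

```text
33.25 [521.1 -58.3  56.8] yaw 0.4379 F [1.6 8.1 3.1] M [ 1.241 -0.255 -0.086] gap 42.4 q6 0.9064
```

Call:
servo_tool([
  [[0,0,0.4,0,0,0.001,1],[0,0,0,0,0,0,1]],
])

```text
t: 33.5
tool_pos: [521.1, -58.3, 56.8]
orientation: [0.981, 0.194, 0.001, -0.0]
ft_force: [2.2, 6.4, 2.1]
finger_gap: 42.9
grip_force: 62.0
```

```bash
python3 st.py
```

```text
33.5 [521.1 -58.3  56.8] yaw 0.3901 F [2.2 6.4 2.1] M [ 1.247 -0.256 -0.085] gap 42.9 q6 0.9542
```

Call:
servo_tool([
  [[0,0,0.4,0,0,0.001,1],[0,0,0,0,0,0,1]],
])

```text
t: 33.75
tool_pos: [521.1, -58.3, 56.7]
orientation: [0.985, 0.171, 0.001, -0.0]
ft_force: [2.0, 8.1, 3.3]
finger_gap: 42.6
grip_force: 62.0
```

```bash
python3 st.py
```

```text
33.75 [521.1 -58.3  56.7] yaw 0.3428 F [2.  8.1 3.3] M [ 1.27  -0.306  0.542] gap 42.6 q6 1.0018
```

Call:
servo_tool([
  [[0,0,0.15,0,0,0,1],[0,0,0,0,0,0,1]],
])

```text
t: 34.0
tool_pos: [521.1, -58.3, 56.7]
orientation: [0.987, 0.162, 0.001, 0.0]
ft_force: [2.9, 6.6, 3.7]
finger_gap: 42.5
grip_force: 61.9
```

```bash
python3 st.py
```

```text
34.0 [521.1 -58.3  56.7] yaw 0.3258 F [2.9 6.6 3.7] M [ 1.309 -0.299  0.975] gap 42.5 q6 1.019
```

Call:
servo_tool([
  [[0,0,-0.15,0,0,0,1],[0,0,0,0,0,0,1]],
])

```text
t: 34.25
tool_pos: [521.1, -58.3, 56.7]
orientation: [0.985, 0.171, 0.001, -0.0]
ft_force: [3.2, 6.7, 2.7]
finger_gap: 42.6
grip_force: 62.0
```

```bash
python3 st.py
```

```text
34.25 [521.1 -58.3  56.7] yaw 0.3439 F [3.2 6.7 2.7] M [ 1.229 -0.281  0.586] gap 42.6 q6 1.0007
```

Call:
servo_tool([
  [[0,0,-0.15,0,0,0,1],[0,0,0,0,0,0,1]],
])

```text
t: 34.5
tool_pos: [521.1, -58.3, 56.7]
orientation: [0.984, 0.18, 0.001, -0.0]
ft_force: [2.9, 7.9, 3.4]
finger_gap: 42.5
grip_force: 62.0
```

```bash
python3 st.py
```

```text
34.5 [521.1 -58.3  56.7] yaw 0.3615 F [2.9 7.9 3.4] M [ 1.196 -0.32   0.285] gap 42.5 q6 0.983
```

Call:
servo_tool([
  [[0,0,-0.6,0,0,-0.002,1],[0,0,-1,0,0,-0.003,1],[0,0,-1,0,0,-0.003,1],[0,0,-1,0,0,-0.003,1],[0,0,-1,0,0,-0.003,1],[0,0,-1,0,0,-0.003,1],[0,0,-1,0,0,-0.003,1],[0,0,-1,0,0,-0.003,1],[0,0,-1,0,0,-0.003,1],[0,0,-1,0,0,-0.003,1],[0,0,-1,0,0,-0.003,1],[0,0,-1,0,0,-0.003,1]],
])

```text
t: 36.0
tool_pos: [520.9, -58.3, 58.0]
orientation: [0.638, 0.77, 0.0, 0.0]
ft_force: [1.8, 7.3, 2.6]
finger_gap: 42.3
grip_force: 61.9
```

Call:
servo_tool([
  [[0,0,-1,0,0,-0.003,1],[0,0,-0.6,0,0,-0.001,1],[0,0,0,0,0,0,1],[0,0,0,0,0,0,1]],
])

```text
t: 36.5
tool_pos: [520.9, -58.3, 58.2]
orientation: [0.563, 0.826, 0.0, 0.0]
ft_force: [1.1, 6.7, 2.7]
finger_gap: 42.4
grip_force: 61.9
```

```bash
python3 st.py
python3 - <<'E'
from plant import *
import cv2,numpy as np
from h import *
f=grab_frame("scene");t=grab_frame("top");w=grab_frame("wrist")
P=cloud(f)
a=f["color"][160:340,180:420,::-1];c=w["color"][:,:,::-1]
cv2.imwrite("pics/end.png",np.vstack([cv2.resize(a,(480,300)if 0 else (480,360),interpolation=2)[:300],cv2.resize(c,(480,300))]))
for n,g in (("top",t),("wrist",w)):
    P=cloud(g);hsv=cv2.cvtColor(g["color"],cv2.COLOR_RGB2HSV)
    o=(hsv[...,0]<14)&(hsv[...,1]>90)&(hsv[...,2]>35)&(P[...,2]<60)&(np.hypot(P[...,0]-521,P[...,1]-95)<65)
    k,l,st,ce=cv2.connectedComponentsWithStats(o.astype(np.uint8))
    for i in range(1,k):
        if st[i,4]>6:print(n,st[i,4],plane(g,*ce[i],30).round(1)[:2])
E
```

```text
36.5 [520.9 -58.3  58.2] yaw 1.945 F [1.1 6.7 2.7] M [ 1.177 -0.209  0.056] gap 42.4 q6 -0.6007
wrist 224 [511.2  62.7]
wrist 1992 [550.9  68.8]
```

View pics/end.png

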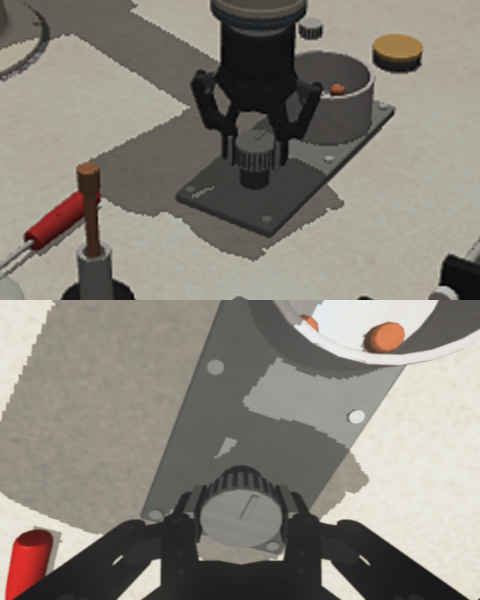

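The end view shows the cap held between the jaws, with its rib ((240,517)→(256,495)) parallel to the plate's long sides, a quarter turn open. The rod stands upright in its stand and beads are visible inside the pot.

```bash
python3 -c "
from plant import *
print(sign_off())"
```

```text
the job is handed in; nothing more can be done
None
```

The job is handed in at 36.5 s: I stirred the beads at least about 21 mm from any starting spot, with all five still in the pot at the last full check. The rod is upright in its stand, and the cap was bottomed out, backed off about a quarter turn by wrist angle and is still gripped.

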